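# Tip the red thread out of its tilt-out bin

## Robot

A 6-joint arm with a two-finger parallel gripper is mounted at the origin on a cart in front of the work surface, level with it; the furniture and walls round the work are solid. World frame = base frame: x ahead of the robot, y to its left, z up, the work surface at z = 0. Lengths are in m, angles in rad, forces in N, time in s.
With the tool pointing down it reaches from about 0.4 to 0.825 m from the base axis. Payload 7 kg.
Tool frame: the origin (TCP) lies midway between the tips of the shut fingers; the grasp point (between the pads) lies 19 mm behind it; z points along the fingers, y is the line along which they close (so a half turn about z gives the same grasp; the last joint's range is limited). The gripper opens to 85 mm and grips with 20 to 120 N. Pads are 22 mm wide; open, the fingers measure 114 mm over their backs; the gripper's body (76 mm by 85 mm) begins 54 mm behind the grasp point. The pads swing forward as they close: fully open they stand 13 mm farther back than shut.
Start: joints at [1.389, 0.359, 0.012, 0, -1.224, -0.288], TCP at [0.306, 0.602, 0.231] pointing down, gripper open.
Joint ranges: [-3.07, 3.07], [-1.43, 2.12], [-1.02, 1.25], [-3.03, 1.67], [-3.05, -0], [-3.03, 3.03]. Speed limits (rad/s): [2.39, 2.39, 3.01, 3.14, 3.14, 3.14].

## Interface

Orientations are given as a 3x3 rotation matrix whose columns are the frame's x, y, z axes.
In Python, from station import bot gives the robot as it stands.
- The arm moves only by the tool arm_command, never from a script. Its argument "moves" is a list of rows, each a list of 3 entries, a list of its own where there are three numbers: the opening, from 0 (shut) to 1 (fully open), then the shift along the tool's x, y, z in mm, then the turn about the tool's z in rad. A call has exactly 5 rows; each row is the pose to reach, as a shift and turn from the pose commanded when the call began, along the tool's axes at that moment; what a row does not reach only later rows make up. A row lasts 1/8 s, in which the tool goes at most 62.5 mm and 10.7 degrees, less where a joint would pass 70% of its speed; a pose out of reach is approached as far as the arm can. A call with a gripper value outside its range is refused whole. The fingers move at their own pace and stop on an object; "squeeze" is the grip in N (left out, the last holds). Time passes only in rows, so rows that repeat a pose let the fingers close, or fill a call up. It gives the time, the measured TCP pose, the force, the opening and the grip force at its end, in the units of the state.
- bot.get_state(): the state, without advancing time (a new reading comes with each control period).
- bot.camera(name): name is "scene" or "top" or "wrist"; returns the picture (420x560x3 uint8, red, green, blue); there is no depth.
- bot.get_calibration(name): a dict with "fx", "fy", "cx", "cy" (pixels), "R" (3x3) and "t" (3): a world point X has camera coordinates R X + t; the wrist camera has in their place "tool_from_camera" (4x4, takes a point from camera to tool coordinates, whose origin is the TCP and whose axes are the flange's). Camera axes: x right, y down, z forward; pixel columns grow to the right and rows downward; lengths in m; the calibration is good to about 2 mm. A picture is of the moment at which its call begins: read the wrist's pose just before it. get_calibration takes no time and is no camera call.
- bot.finish_job(): hands the job in; it is judged then, once.
The state is a dict: "t": time; "joint_pos": joint angles; "qd": joint speeds; "joint_efforts": joint torques, N m; "ee_pos": TCP position; "tool_rot": TCP orientation; "wrist_force": force on the tool from outside, world axes, zero at the start; "ft_torque": the same for the moment, N m; "gripper_width": finger opening in m; "grip_force": force on a finger pad.
Only numpy, scipy, OpenCV 4.12 (cv2) and the standard library are available. Lean on these libraries where they do the work, as an engineer would, in place of code of your own. Each camera call takes 0.05 s, during which the arm holds its last target. There are 200 camera calls.

## Task

Two blue tilt-out bins stand behind the long white card tray, one holding a spool of red thread and one a larger spool of cream thread. Pull the bin with the red spool forward by its handle bar until it meets its stop, so that the spool rolls out into the tray. Leave that bin tipped and leave the cream spool lying in its own bin.

Things in the scene. Friction and masses are not known exactly. Their poses are not given: they have to be found in the camera images.
- bin_a (a joint): tilt of the blue bin with the red spool: 0 = upright as it rests, 1.66 rad = tipped towards the tray to its stop. It turns on a level pin (bin_a_pin); friction (0.2 N m) keeps it where it is left, 2 to 4 N at the bar move it. Bin 68 mm wide, 90 mm high, open on top; its front wall leans 30 deg forward and slopes 35 deg down at the stop. An identical bin, 150 mm beside it, holds the cream spool
- bin_a_bar (a point): middle of that bin's handle bar: a level black sleeve 14 mm thick, 46 mm long, 36 mm above the rear rim, between two prongs 60 mm apart; 251 mm above the bench at rest. Axes turn with the bin; upright: x from tray to bin, y along the bar, z up. Pinch it from above; it turns freely enough between vertical fingers. At the stop the rim is 36 mm behind the bar: open to about 40 mm and go straight up
- bin_a_pin (a point): middle of the pivot pin at the lower front corner of the bin with the red spool, on its fixed stand (106 mm wide), 125 mm above the bench; x from the tray to the bin, y along the pin, z up. With the bin upright the bar lies at x = 57, z = 126 mm from here; at the stop at x = -130.5, z = 45.5 mm (an arc of 138 mm radius over the top)
- spool_red: wooden spool of red thread, 43 mm in diameter, 40 mm long, lying in its bin with its axis across the bin, so that it rolls out forward; origin at the centre of one end face, z along its axis
- spool_cream: wooden spool of cream thread, 50 mm in diameter, 48 mm long, lying in the other bin, where it stays; origin at the centre of one end face, z along its axis
- tray: loose white card tray, open on top, 148 mm (x) by 335 mm (y) by 56 mm high, origin at the centre of its underside; it lies before both bins, long side along them, +x towards them, the pivot pins 125 mm in +x of its centre. It is already in place
Not all that is in view belongs to the job. Several things have the shape of the spool_red; the one meant has the colours described above.

How it is judged:
By the outcome, as a careful person would: the job done as asked, in the order asked, and still so for the second after the job is handed in, with the robot touching nothing.
It also fails if it takes over 40 s, if anything falls off the work surface, if the arm or the gripper's body presses on something with over 40 N, if the wrist force passes 120 N, or if a joint passes its speed limit or range.

## Working session

There is one attempt and no reset: what is moved stays moved. The work goes in short steps, Python scripts to look and compute and a tool call to move; the robot and the scene stay as the last step left them, time stands still between calls to the robot, and variables do not carry over. Pictures are saved under pics/ and viewed, at most 10 in all, crops included, and the job is handed in when it is done.

Besides the shell and the picture viewer there is one more tool, called after ">>>" in YAML: its name, and indented under it one key for each argument. arm_command: Moves the arm, as the interface text tells. Its arguments: {"type":"object","properties":{"moves":{"type":"array"},"squeeze":{"type":"number"}},"required":["moves"]}

```bash
mkdir -p pics; python3 - <<'E'
from station import bot
import cv2,numpy as np
s=bot.get_state(); print(s['t'],s['ee_pos'],np.round(s['tool_rot'],3).tolist(),s['gripper_width'])
for n in ("scene","top"):
    cv2.imwrite(f'pics/{n}0.png',bot.camera(n)[:,:,::-1]); c=bot.get_calibration(n); print(n,{k:np.round(v,4).tolist() for k,v in c.items()})
E
```

```text
0.0 [0.3053737  0.60144223 0.23037203] [[0.892, -0.453, -0.001], [-0.453, -0.892, -0.002], [0.0, 0.002, -1.0]] 0.08544461216300084
scene {'fx': 510.4449, 'fy': 510.4449, 'cx': 281.1087, 'cy': 199.7437, 'R': [[-0.6735, -0.7389, 0.0215], [-0.362, 0.3044, -0.8811], [0.6445, -0.6011, -0.4725]], 't': [0.2937, 0.3937, 0.5745]}
top {'fx': 505.7927, 'fy': 505.7927, 'cx': 274.5504, 'cy': 212.4688, 'R': [[0.0276, -0.9991, 0.0324], [-0.9971, -0.0298, -0.0703], [0.0712, -0.0304, -0.997]], 't': [-0.1736, 0.5989, 0.9686]}
```

View pics/scene0.png

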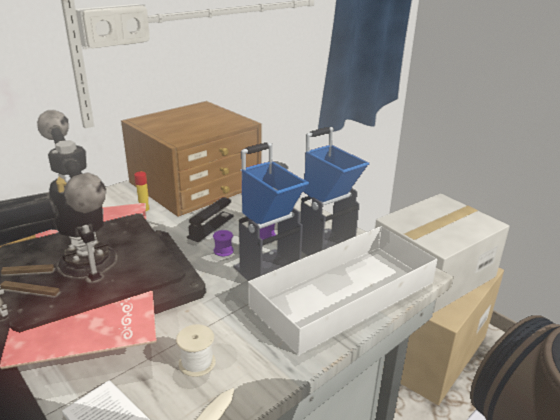

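View pics/top0.png

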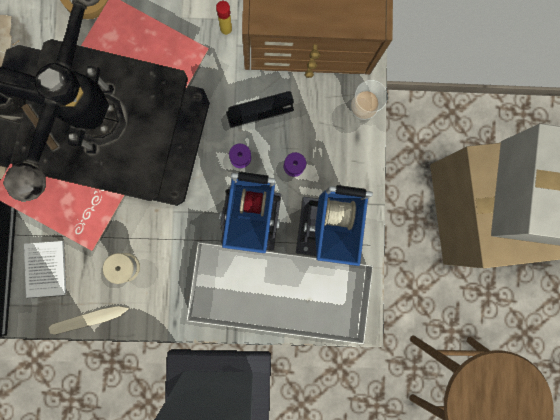

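The red bin is the left one in the top view (bar about (251,178)) and the nearer one in the scene view (bar about (257,148)). A fly press with ball handles stands to the left. I'll zoom in next.

```bash
python3 - <<'E'
import cv2,numpy as np
a=cv2.imread('pics/top0.png')[160:260,190:290];b=cv2.imread('pics/scene0.png')[130:230,225:325]
f=lambda i:cv2.resize(i,(400,400),interpolation=cv2.INTER_CUBIC)
cv2.imwrite('pics/z.png',np.hstack([f(a),f(b)]))
E
cat > h.py <<'E'
from station import bot
import numpy as np
def ray(n,u,v):
    c=bot.get_calibration(n);R=np.array(c['R']);t=np.array(c['t'])
    return -R.T@t, R.T@np.array([(u-c['cx'])/c['fx'],(v-c['cy'])/c['fy'],1])
def onz(n,u,v,z):
    o,d=ray(n,u,v);return o+d*(z-o[2])/d[2]
def tri(p,q):
    A=np.zeros((3,3));b=np.zeros(3)
    for o,d in (ray('top',*p),ray('scene',*q)):
        d=d/np.linalg.norm(d);M=np.eye(3)-np.outer(d,d);A+=M;b+=M@o
    return np.linalg.solve(A,b)
E
python3 - <<'E'
from h import *
P=lambda n,x:print(n,np.round(x,3))
P('bar',tri((251,178),(257,148)));P('barT',onz('top',251,178,.251))
P('bar2',tri((351,190),(320,132)))
P('knobfront',tri((25,182),(85,193)));P('knobtop?',tri((85,-5),(54,125)));P('head',tri((78,85),(68,160)))
for c in ((198,242),(371,266),(364,341),(188,320)):P('tray',onz('top',*c,.056))
P('basecorner',onz('top',185,203,.03));P('cabinet',onz('top',245,70,.12))
E
```

```text
bar [ 0.637 -0.114  0.254]
barT [ 0.639 -0.112  0.251]
bar2 [ 0.624 -0.266  0.252]
knobfront [0.619 0.213 0.277]
knobtop? [0.902 0.144 0.28 ]
head [0.778 0.164 0.255]
tray [ 0.541 -0.013  0.056]
tray [ 0.505 -0.341  0.056]
tray [ 0.365 -0.33   0.056]
tray [0.396 0.    0.056]
basecorner [0.616 0.018 0.03 ]
cabinet [ 0.853 -0.093  0.12 ]
```

View pics/z.png

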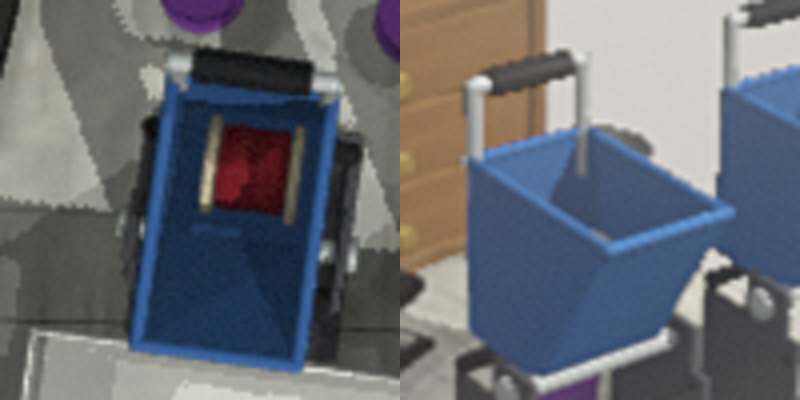

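Bar at about (0.639, -0.115, 0.251). The bin's x axis has a heading of about -0.1 rad, which agrees with the tray and with the other bar. Moving over now.

>>> arm_command:
  moves:
    - [1,[46,36,-18],0.18]
    - [1,[92,72,-36],0.36]
    - [1,[138,108,-54],0.54]
    - [1,[184,144,-72],0.72]
    - [1,[230,180,-90],0.9]
  squeeze: 30

```text
t: 0.72
ee_pos: [0.4295, 0.3353, 0.3217]
tool_rot: [[0.194, -0.981, -0.0], [-0.981, -0.194, -0.0], [0.0, 0.0, -1.0]]
wrist_force: [1.8, 0.6, -0.5]
gripper_width: 0.085
grip_force: 0.0
```

```bash
cat >> h.py <<'E'
def go(T,th=-0.1):
    s=bot.get_state();R=np.array(s['tool_rot']);d=R.T@(np.array(T)-s['ee_pos'])*1000
    y=R[:,1];a=np.arctan2(y[1],y[0]);e=-( th+np.pi-a); e=(e+np.pi/2)%np.pi-np.pi/2
    print('t',round(s['t'],2),'p',np.round(s['ee_pos'],4),'shift',np.round(d,1),'turn',round(e,3),'q',np.round(s['joint_pos'],2),'w',round(s['gripper_width'],4),'F',np.round(s['wrist_force'],1))
E
python3 -c "
from h import *
go((.639,-.115,.32))"
```

```text
t 0.72 p [0.4295 0.3353 0.3217] shift [ 482.4 -118.1    1.8] turn 0.295 q [ 1.02  0.1  -0.13 -0.   -1.35 -0.83] w 0.085 F [ 1.8  0.6 -0.5]
```

>>> arm_command:
  moves:
    - [1,[58,-14,0],0.06]
    - [1,[116,-28,0],0.12]
    - [1,[174,-42,0],0.18]
    - [1,[232,-56,0],0.24]
    - [1,[290,-70,0],0.3]

```text
t: 1.35
ee_pos: [0.556, 0.0652, 0.3212]
tool_rot: [[-0.101, -0.995, -0.0], [-0.995, 0.101, 0.0], [-0.0, 0.0, -1.0]]
wrist_force: [1.0, -0.1, -0.1]
gripper_width: 0.0852
grip_force: 0.0
```

```bash
python3 -c "
from h import *
go((.639,-.115,.32))"
```

```text
t 1.35 p [0.556  0.0652 0.3212] shift [ 170.9 -100.7    1.1] turn -0.001 q [ 0.47  0.12 -0.1  -0.   -1.35 -0.57] w 0.0852 F [ 1.  -0.1 -0.1]
```

>>> arm_command:
  moves:
    - [1,[48,-28,0],0]
    - [1,[96,-57,0],0]
    - [1,[142,-84,0],0]
    - [1,[166,-99,0],0]
    - [1,[166,-99,0],0]

```text
t: 1.98
ee_pos: [0.6379, -0.1099, 0.3198]
tool_rot: [[-0.102, -0.995, -0.002], [-0.995, 0.102, -0.0], [0.0, 0.002, -1.0]]
wrist_force: [-0.4, 0.7, -0.5]
gripper_width: 0.0851
grip_force: 0.0
```

```bash
python3 - <<'E'
from h import *
import cv2
go((.639,-.115,.232))
s=bot.get_state();im=bot.camera('wrist')
c=bot.get_calibration('wrist');M=np.array(c['tool_from_camera']);print(np.round(M,3).tolist(),c['fx'],c['cx'],c['cy'])
# predicted bar ends
R=np.array(s['tool_rot']);p=np.array(s['ee_pos']);im=im[:,:,::-1].copy()
for k in(-.023,0,.023):
    X=np.array([.639,-.115,.251])+k*np.array([.1,.995,0])
    q=np.linalg.inv(M)@np.append(R.T@(X-p),1);u=q[0]/q[2]*c['fx']+c['cx'];v=q[1]/q[2]*c['fy']+c['cy'];print(u,v)
    cv2.circle(im,(int(u),int(v)),3,(0,255,0),-1)
cv2.imwrite('pics/w1.png',im)
E
```

```text
t 1.98 p [ 0.6379 -0.1099  0.3198] shift [ 5.  -1.8 87.8] turn -0.002 q [ 0.13  0.27  0.09 -0.   -1.39 -0.23] w 0.0851 F [-0.4  0.7 -0.5]
[[-0.001, -0.963, -0.27, 0.068], [1.0, -0.001, -0.0, -0.0], [0.0, -0.27, 0.963, -0.143], [0.0, 0.0, 0.0, 1.0]] 349.1400828853576 278.4741190655428 210.18029653351212
275.7628742255925 179.77812189505053
275.9263367739025 215.54622671898258
276.0808902358008 249.3648872209265
```

View pics/w1.png

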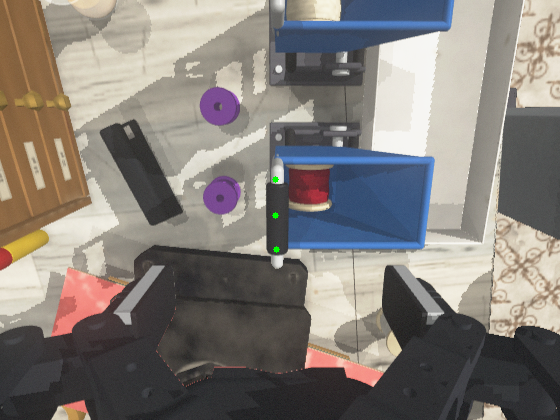

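The bar lies at about u=277, v=184–252, within a millimetre or two of the prediction. Next: descend and close.

>>> arm_command:
  moves:
    - [1,[4,-1,30],0]
    - [1,[4,-1,62],0]
    - [1,[4,-1,86],0]
    - [1,[4,-1,86],0]
    - [0.5,[4,-1,86],0]

```text
t: 2.65
ee_pos: [0.6388, -0.1115, 0.2367]
tool_rot: [[-0.098, -0.995, 0.002], [-0.995, 0.098, -0.0], [0.0, -0.002, -1.0]]
wrist_force: [-0.1, 0.0, -0.1]
gripper_width: 0.07
grip_force: 0.0
```

>>> arm_command:
  moves:
    - [0,[0,0,0],0]
    - [0,[0,0,0],0]
    - [0,[0,0,0],0]
    - [0,[0,0,0],0]
    - [0,[0,0,0],0]
  squeeze: 30

```text
t: 3.28
ee_pos: [0.6387, -0.1121, 0.2359]
tool_rot: [[-0.099, -0.995, 0.001], [-0.995, 0.099, -0.0], [0.0, -0.001, -1.0]]
wrist_force: [-0.3, 0.2, 4.4]
gripper_width: 0.0132
grip_force: 29.3
```

```bash
python3 - <<'E'
from h import *
import cv2
go((.639,-.115,.232))
cv2.imwrite('pics/w2.png',bot.camera('scene')[100:310,200:480,::-1])
r=138.3
a=np.radians(65.66)+np.linspace(0,1.66,26)
print(np.c_[-(r*np.cos(a)-57),-(r*np.sin(a)-126)].round(0).tolist())
E
```

```text
t 3.27 p [ 0.6387 -0.1121  0.2359] shift [ 2.9 -0.6  3.9] turn 0.001 q [ 0.13  0.31 -0.05  0.   -1.21 -0.23] w 0.0132 F [-0.3  0.2  4.4]
[[-0.0, -0.0], [8.0, -4.0], [17.0, -6.0], [26.0, -9.0], [35.0, -11.0], [44.0, -12.0], [53.0, -12.0], [63.0, -12.0], [72.0, -12.0], [81.0, -10.0], [90.0, -8.0], [99.0, -6.0], [107.0, -3.0], [116.0, 1.0], [124.0, 5.0], [132.0, 10.0], [139.0, 15.0], [147.0, 21.0], [153.0, 27.0], [160.0, 33.0], [166.0, 40.0], [171.0, 48.0], [176.0, 56.0], [180.0, 64.0], [184.0, 72.0], [188.0, 80.0]]
```

View pics/w2.png

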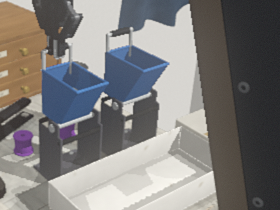

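The bar is gripped at 13 mm. Now pull along the arc, with tool +y pointing to the tray.

>>> arm_command:
  moves:
    - [0,[0,8,-4],0]
    - [0,[0,17,-6],0]
    - [0,[0,26,-9],0]
    - [0,[0,35,-11],0]
    - [0,[0,44,-12],0]

```text
t: 3.95
ee_pos: [0.595, -0.1075, 0.2487]
tool_rot: [[-0.098, -0.995, 0.003], [-0.995, 0.098, 0.0], [-0.0, -0.003, -1.0]]
wrist_force: [4.6, 1.7, 7.7]
gripper_width: 0.0132
grip_force: 30.9
```

>>> arm_command:
  moves:
    - [0,[0,9,0],0]
    - [0,[0,19,0],0]
    - [0,[0,28,0],0]
    - [0,[0,37,2],0]
    - [0,[0,46,4],0]

```text
t: 4.58
ee_pos: [0.5483, -0.1027, 0.2437]
tool_rot: [[-0.099, -0.995, 0.001], [-0.995, 0.099, 0.0], [-0.001, -0.001, -1.0]]
wrist_force: [3.3, 1.9, 0.7]
gripper_width: 0.0126
grip_force: 30.7
```

```bash
python3 - <<'E'
from h import *
go((.639-.090*.995,-.112+.009,.236+.008))
E
```

```text
t 4.58 p [ 0.5483 -0.1027  0.2437] shift [ 0.1 -1.2 -0.3] turn 0.001 q [ 0.17  0.16 -0.23 -0.   -1.18 -0.26] w 0.0126 F [3.3 1.9 0.7]
```

>>> arm_command:
  moves:
    - [0,[0,9,2],0]
    - [0,[0,17,5],0]
    - [0,[0,26,9],0]
    - [0,[0,34,13],0]
    - [0,[0,42,18],0]

```text
t: 5.2
ee_pos: [0.5061, -0.0987, 0.2247]
tool_rot: [[-0.099, -0.995, -0.001], [-0.995, 0.099, 0.0], [-0.0, 0.001, -1.0]]
wrist_force: [1.1, 4.0, 3.2]
gripper_width: 0.013
grip_force: 31.7
```

>>> arm_command:
  moves:
    - [0,[0,7,5],0]
    - [0,[0,15,11],0]
    - [0,[0,21,17],0]
    - [0,[0,28,23],0]
    - [0,[0,34,30],0]

```text
t: 5.82
ee_pos: [0.4731, -0.0955, 0.1947]
tool_rot: [[-0.099, -0.995, 0.001], [-0.995, 0.099, 0.0], [-0.0, -0.001, -1.0]]
wrist_force: [7.4, 2.5, -0.8]
gripper_width: 0.0129
grip_force: 30.8
```

```bash
python3 - <<'E'
from h import *
import cv2
go((.639-.166*.995,-.112+.0166,.236-.040))
go((.639-.188*.995,-.112+.0188,.236-.080))
cv2.imwrite('pics/w3.png',bot.camera('scene')[:,:,::-1])
E
```

```text
t 5.83 p [ 0.4731 -0.0955  0.1947] shift [-0.1 -0.7 -1.3] turn 0.001 q [ 0.21  0.07 -0.45 -0.   -1.05 -0.31] w 0.0129 F [ 7.4  2.5 -0.8]
t 5.83 p [ 0.4731 -0.0955  0.1947] shift [-0.1 21.3 38.7] turn 0.001 q [ 0.21  0.07 -0.45 -0.   -1.05 -0.31] w 0.0129 F [ 7.4  2.5 -0.8]
```

View pics/w3.png

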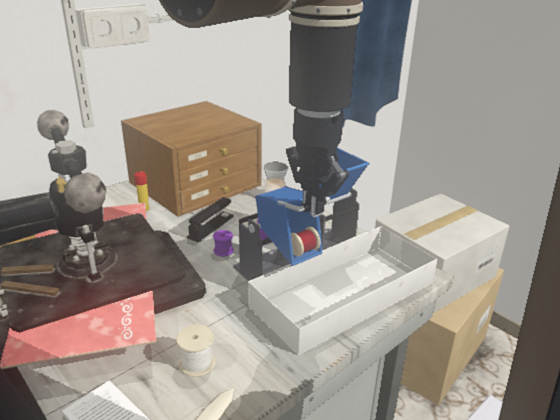

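The bin is well tipped and the red spool is leaving it at (305,242). Last stretch to the stop, with slight over-travel.

>>> arm_command:
  moves:
    - [0,[0,5,8],0]
    - [0,[0,10,16],0]
    - [0,[0,14,24],0]
    - [0,[0,18,32],0]
    - [0,[0,22,40],0]

```text
t: 6.5
ee_pos: [0.4519, -0.0935, 0.1551]
tool_rot: [[-0.098, -0.995, 0.002], [-0.995, 0.098, -0.0], [-0.0, -0.002, -1.0]]
wrist_force: [6.6, 3.5, 13.2]
gripper_width: 0.0125
grip_force: 33.7
```

>>> arm_command:
  moves:
    - [0,[0,0,2],0]
    - [0,[0,0,3],0]
    - [0,[0,0,3],0]
    - [0,[0,0,3],0]
    - [0,[0,0,3],0]

```text
t: 7.12
ee_pos: [0.452, -0.0936, 0.1547]
tool_rot: [[-0.098, -0.995, 0.002], [-0.995, 0.098, -0.001], [0.0, -0.003, -1.0]]
wrist_force: [-4.2, 6.5, 26.6]
gripper_width: 0.0124
grip_force: 33.8
```

```bash
python3 - <<'E'
from h import *
import cv2
go((.639-.188*.995,-.112+.0188,.236-.080))
cv2.imwrite('pics/w4.png',cv2.resize(bot.camera('scene')[150:350,200:460,::-1],None,fx=2.5,fy=2.5))
E
```

```text
t 7.12 p [ 0.452  -0.0936  0.1547] shift [-0.4  0.1 -1.3] turn 0.002 q [ 0.23  0.07 -0.55  0.   -0.94 -0.32] w 0.0124 F [-4.2  6.5 26.6]
```

View pics/w4.png

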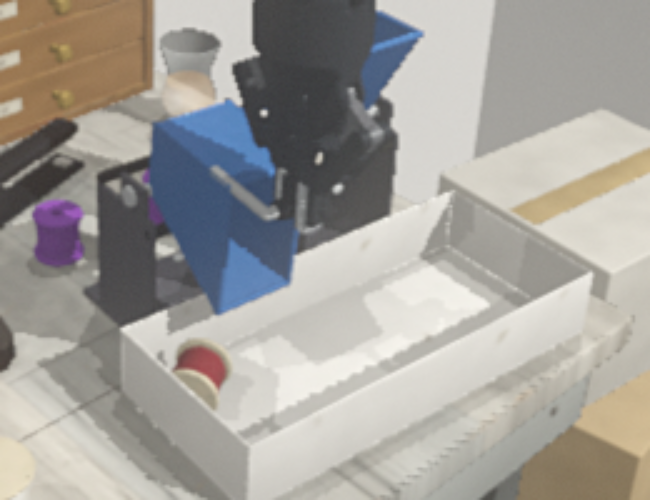

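The stop is reached (26 N against it) and the red spool is in the tray at crop (200,370). Release to 40 mm and go straight up.

>>> arm_command:
  moves:
    - [0,[0,0,-2],0]
    - [0.46,[0,0,-2],0]
    - [0.46,[0,0,-2],0]
    - [0.46,[0,0,-2],0]
    - [0.46,[0,0,-2],0]

```text
t: 7.8
ee_pos: [0.4509, -0.0936, 0.154]
tool_rot: [[-0.099, -0.995, -0.001], [-0.995, 0.099, -0.0], [0.0, 0.001, -1.0]]
wrist_force: [0.2, -0.4, 0.3]
gripper_width: 0.0396
grip_force: 0.0
```

>>> arm_command:
  moves:
    - [0.46,[0,0,-12],0]
    - [0.46,[0,0,-30],0]
    - [0.46,[0,0,-60],0]
    - [0.46,[0,0,-100],0]
    - [0.46,[0,0,-140],0]

```text
t: 8.43
ee_pos: [0.4511, -0.0935, 0.2965]
tool_rot: [[-0.099, -0.995, 0.001], [-0.995, 0.099, -0.0], [-0.0, -0.001, -1.0]]
wrist_force: [1.3, 1.0, 0.2]
gripper_width: 0.0394
grip_force: 0.0
```

>>> arm_command:
  moves:
    - [0.46,[-30,0,0],0]
    - [0.46,[-80,0,0],0]
    - [0.46,[-130,0,0],0]
    - [0.46,[-150,0,0],0]
    - [0.46,[-150,0,0],0]

```text
t: 9.05
ee_pos: [0.4662, 0.057, 0.295]
tool_rot: [[-0.096, -0.995, 0.0], [-0.995, 0.096, 0.0], [-0.0, -0.0, -1.0]]
wrist_force: [-1.0, -0.3, -0.3]
gripper_width: 0.0394
grip_force: 0.0
```

```bash
python3 - <<'E'
from h import *
import cv2
go((.452,-.0936,.3))
a=cv2.resize(bot.camera('scene')[100:340,200:460,::-1],(400,370));b=cv2.resize(bot.camera('top')[130:360,160:410,::-1],(400,370))
cv2.imwrite('pics/w5.png',np.hstack([a,b]))
E
```

```text
t 9.05 p [0.4662 0.057  0.295 ] shift [151.3  -0.4  -5. ] turn 0.003 q [ 0.54 -0.03 -0.32  0.   -1.28 -0.64] w 0.0394 F [-1.  -0.3 -0.3]
```

View pics/w5.png

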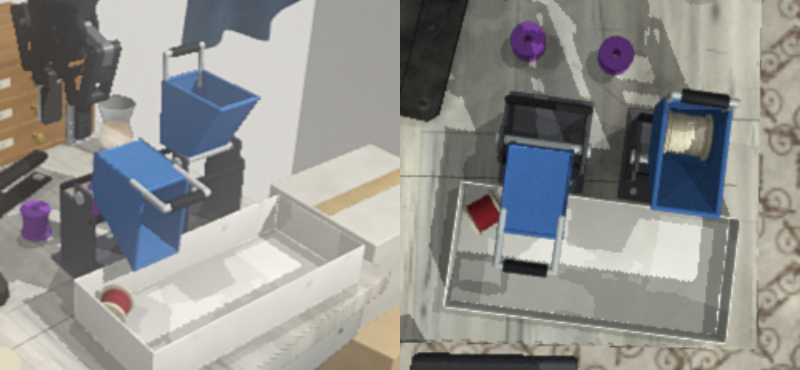

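The red bin is tipped to its stop, with the red spool in the tray at (483,213). The cream spool is still in its bin at (690,135), and the robot is clear of everything.

```bash
python3 -c "
from station import bot
print(bot.finish_job())"
```

```text
the job is handed in; nothing more can be done
None
```

The job is handed in: the red-spool bin is tipped to its stop, the red spool lies in the tray, the cream spool is still in its own bin, and the arm was clear of everything at about 9 s.

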